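# Set and close the cam clamp on a roundness test cylinder

### The job

Clamp the steel test cylinder on the turntable: the clamp's adjuster nut has been backed off too far, so turn it in until the cam lever, swung from its open end, first meets firm resistance about halfway through its travel, then close the lever fully to its stop and let go. Never crush the cylinder by forcing the lever over a nut that is set too tight, and leave the other instruments where they stand.

Things in the scene. Friction and masses are not known exactly. Their poses are not given: they have to be found in the camera images.
- clamp: lever side of the cam clamp on the black turntable (its top 46 mm above the table, granite plate's 40 mm). Origin: turntable centre, at its surface; z up. The lever's axis is upright, 85 mm from the origin along -y. A vee jaw, driven by the lever's cam along +y, pushes the cylinder against the pad of the nut side. Neither side nor the turntable turns or moves
- nut_mid (a point): centre of the round knurled steel adjuster nut, 88 mm from the turntable centre along the clamp's +y: 38 mm across, 35 mm tall, axis upright, nothing over it, top of its housing 23 mm below this point. Clockwise from above feeds the pad towards the cylinder, 3.0 mm per rad. Drag 0.8 N m, stays put. Unknown how far backed off; needs 1 to 4.5 rad, in several grasps, lever swung back
- lever_grip (a point): grip height on the lever's upright round steel handle pin, 95 mm out from the lever's axis; the pin is 18 mm thick, its top is 23 mm above this point and the flat lever bar (16 mm wide) has its top 25 mm below it. x points outward along the lever. Moves with the lever
- lever (a joint): angle of the cam lever about its upright axis, rad: 0 open, 2.0 closed on its stop, growing clockwise seen from above. At 1.0 it points along the clamp's own -x; at 0 it is 1.0 rad anticlockwise of that, at 2.0 1.0 rad clockwise. Starts at or near open. Light drag (0.12 N m) until the cylinder meets the pad; then it pushes back. Past 1.75 it is over centre and locks; before that it springs back
- lever_axis (a point): point on the lever's upright axis, at bar height. The cam feeds the vee jaw 15 mm x (cos(1.75 - angle) - cos 1.75). From first touch of cylinder and pad each mm of feed takes 30 to 50 N at the jaw with friction, 20 N at the pad. Well set, first touch comes at about 0.9 rad, closing takes 8 to 15 N at the pin and the pad presses about 90 N (65 to 125 is right, 180 crushes)
- nut_block: nut side of the cam clamp: steel housing on the turntable, 50 x 42 mm, 68 mm tall, with the nut on top and a square sprung pad facing the cylinder. Origin as for the clamp (turntable centre, at its surface)
- test_cylinder: loose steel roundness test cylinder, 50 mm across, 60 mm tall, upright on the turntable between vee jaw and pad; the lever slides it up to 13 mm towards the pad; origin under its centre
- ceramic_square: white ceramic L-shaped square standing on the plate, foot 85 x 22 mm, 120 mm tall; origin under its foot. Leave alone
- surface_gauge: grey cast-iron surface gauge standing on the plate, base 75 x 58 mm, 190 mm tall with its post; origin under its base. Leave alone
- vee_block: dark steel vee block on the plate, 50 x 45 x 38 mm; origin under its centre. Leave alone
- gauge_block: pair of wrung steel gauge blocks standing on the plate, 18 x 35 x 40 mm together; origin under the first block. Leave alone
- ring_gauge: steel ring gauge on the table, 68 mm across, 22 mm tall; origin under its centre. Leave alone
- screw_jack: small dark steel screw jack on the table, 48 mm across, 56 mm tall; origin under its centre. Leave alone

How it is judged:
By the outcome, as a careful person would: the job done as asked, in the order asked, and still so for the second after the job is handed in, with the robot touching nothing.
It also fails if it takes over 72 s, if anything falls off the work surface, if the arm or the gripper's body presses on something with over 40 N, if the wrist force passes 120 N, or if a joint passes its speed limit or range.

### The arm

A 7-joint arm with a two-finger parallel gripper is mounted at the origin on the work surface. World frame = base frame: x ahead of the robot, y to its left, z up, the work surface at z = 0. Lengths are in m, angles in rad, forces in N, time in s.
With the tool pointing down it reaches from about 0.4 to 0.85 m from the base axis. Payload 10.4 kg.
Tool frame: the origin (TCP) lies at the very end of the fingers, on their centre line; the grasp point (between the pads) lies r.grasp_offset behind it (r.grasp_offset is the distance from the TCP to the grasp point, in m); z points along the fingers, y is the direction in which the jaws open and shut (so a half turn about z gives the same grasp; the last joint's range is limited). The gripper opens to 87 mm and grips with 3 to 60 N. Pads are 19 mm wide; open, the fingers measure 117 mm over their backs; the gripper's body (75 mm by 190 mm) begins 51 mm behind the grasp point.
Start: joints at [-1.288, 0.332, -0.065, 1.46, 0.022, 1.35, -0.088], TCP at [0.188, 0.596, 0.223] pointing down, gripper open.
Joint ranges: [-2.6, 2.6], [-0.5, 2.12], [-1.47, 1.34], [0.16, 2.42], [-1.27, 4.41], [0.06, 2.06], [-2.6, 2.6]. Speed limits (rad/s): [2.22, 2.22, 2.79, 2.79, 3.14, 3.14, 3.14].

### API

Orientations are given as a unit quaternion [x, y, z, w].
In Python, from bench import read_state, cams, job, r gives the robot as it stands. The module is installed in compiled form; this text tells all that it offers.
- The arm moves only by the tool arm_command, never from a script. Its argument "increments" is a list of rows, each an object of numbers: "gripper": the opening in per cent of the stroke, from 0 (shut) to 100 (fully open); "dx", "dy", "dz": the shift along the tool's x, y, z in m; "spin": the turn about the tool's z in degrees. In form: [{"gripper": .., "dx": .., "dy": .., "dz": .., "spin": ..}, ...]. A call has exactly 8 rows; each row shifts and turns the commanded pose from where the row before left it, along the tool's axes as they then stand; what a row does not reach is not made up. A row lasts 1/8 s, in which the tool goes at most 62.5 mm and 10.7 degrees, less where a joint would pass 70% of its speed; a pose out of reach is approached as far as the arm can. A call with a gripper value outside its range is refused whole. The fingers move at their own pace and stop on an object; "grip_force" is the grip in N (left out, the last holds). Time passes only in rows, so rows that do not move let the fingers close, or fill a call up. It gives the time, the measured TCP pose, the force and the opening at its end, in the units of the state.
- read_state(): the state, without advancing time (a new reading comes with each control period).
- cams.camera(name): name is "scene" or "side" or "wrist"; returns the picture (420x560x3 uint8, red, green, blue); there is no depth.
- cams.camera_info(name): a dict with "K" (3x3 intrinsics, pixels), "rvec" (rotation vector, rad) and "tvec" (3), from world to camera coordinates, as OpenCV has them. Camera axes: x right, y down, z forward; pixel columns grow to the right and rows downward; lengths in m; the calibration is good to about 2 mm. A picture is of the moment at which its call begins: read the wrist's pose just before it. camera_info takes no time and is no camera call; for the wrist camera it gives the pose at the moment of the call.
- job.close_job(): hands the job in, once; it reports no verdict.
The state is a dict: "time": time; "joint_positions": joint angles; "joint_vel": joint speeds; "joint_torque": joint torques, N m; "ee_pos": TCP position; "eef_rot": TCP orientation; "ft_force": force on the tool from outside, world axes, zero at the start; "torque": the same for the moment, N m; "width": finger opening in m.
Only numpy, scipy, OpenCV 4.12 (cv2) and the standard library are available. Lean on these libraries where they do the work, as an engineer would, in place of code of your own. Each camera call takes 0.05 s, during which the arm holds its last target.

## Working session

There is one attempt and no reset: what is moved stays moved. The work goes in short steps, Python scripts to look and compute and a tool call to move; the robot and the scene stay as the last step left them, time stands still between calls to the robot, and variables do not carry over. Pictures are saved under pics/ and viewed, and the job is handed in when it is done.

Besides the shell and the picture viewer there is one more tool, called after "Call:" as name(argument=value, ...), one argument or row to a line, values as JSON. arm_command: Moves the arm, as the interface text tells. Its arguments: {"type":"object","properties":{"increments":{"type":"array","items":{"type":"object","properties":{"gripper":{"type":"number"},"dx":{"type":"number"},"dy":{"type":"number"},"dz":{"type":"number"},"spin":{"type":"number"}}}},"grip_force":{"type":"number"}},"required":["increments"]}

```bash
mkdir -p pics; ls
python3 - <<'E'
from bench import read_state, cams, job, r
import cv2
s=read_state()
for k,v in s.items(): print(k,v)
print(r.grasp_offset)
for n in ["scene","side","wrist"]:
    print(n,cams.camera_info(n))
    im=cams.camera(n); cv2.imwrite(f"pics/{n}0.png",im[:,:,::-1])
E
```

```text
pics
time 0.0
joint_positions [-1.28761231  0.33287656 -0.0646868   1.4609518   0.02159732  1.34990309
 -0.08847363]
joint_vel [ 0.00028225  0.00015591 -0.00092735  0.00096772 -0.00121262  0.00062229
  0.00074655]
joint_torque [ 3.43227284e-04 -6.23243380e+01  2.50571757e-02 -3.89911759e+01
 -6.12956216e-02  3.95332847e-02  1.50253636e-04]
ee_pos [0.18804473 0.59562692 0.22174598]
eef_rot [ 1.52279942e-01  9.88337138e-01 -7.17775068e-04 -7.55836403e-05]
ft_force [ 0.00944045 -1.05912627 -0.20469953]
torque [ 0.01981126  0.0002063  -0.03295164]
width 0.08716054035564878
0.0187
scene {'K': array([[400.75177879,   0.        , 273.88667978],
       [  0.        , 400.75177879, 209.18791681],
       [  0.        ,   0.        ,   1.        ]]), 'rvec': array([ 2.28279544,  1.3860156 , -0.38709116]), 'tvec': array([-0.26501301, -0.41640131,  1.53231966])}
side {'K': array([[441.74174137,   0.        , 276.11578218],
       [  0.        , 441.74174137, 208.58532738],
       [  0.        ,   0.        ,   1.        ]]), 'rvec': array([ 2.4037016 , -0.24436985,  0.07478405]), 'tvec': array([-0.57189313,  0.17879026,  1.20430214])}
wrist {'K': array([[333.33099848,   0.        , 276.76866072],
       [  0.        , 333.33099848, 207.86586932],
       [  0.        ,   0.        ,   1.        ]]), 'rvec': array([-2.36830708, -1.73587367, -0.21168788]), 'tvec': array([-0.62475471, -0.02846101,  0.38934859])}
```

View pics/scene0.png

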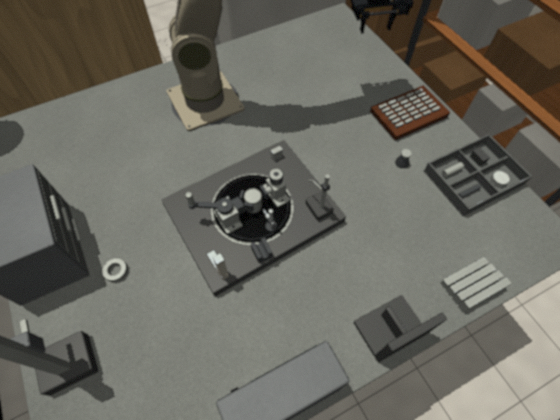

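View pics/side0.png

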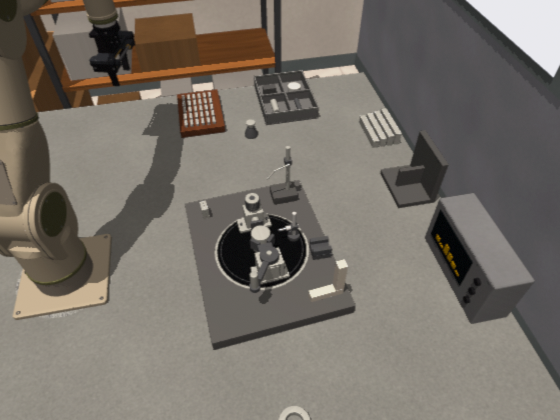

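View pics/wrist0.png

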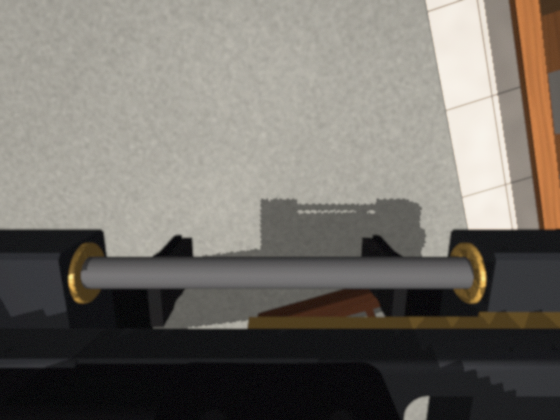

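Run:
```python
import cv2
a=cv2.imread("pics/scene0.png")[130:300,150:360]; b=cv2.imread("pics/side0.png")[140:345,175:360]
cv2.imwrite("pics/s_c.png",cv2.resize(a,None,fx=3.5,fy=3.5,interpolation=cv2.INTER_CUBIC))
cv2.imwrite("pics/d_c.png",cv2.resize(b,None,fx=2.9,fy=2.9,interpolation=cv2.INTER_CUBIC))
```

```text
(no output)
```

View pics/s_c.png

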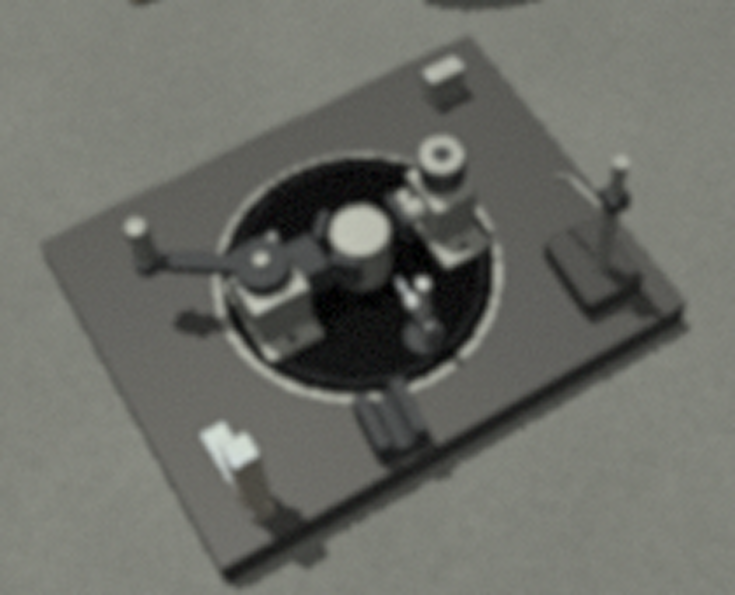

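View pics/d_c.png

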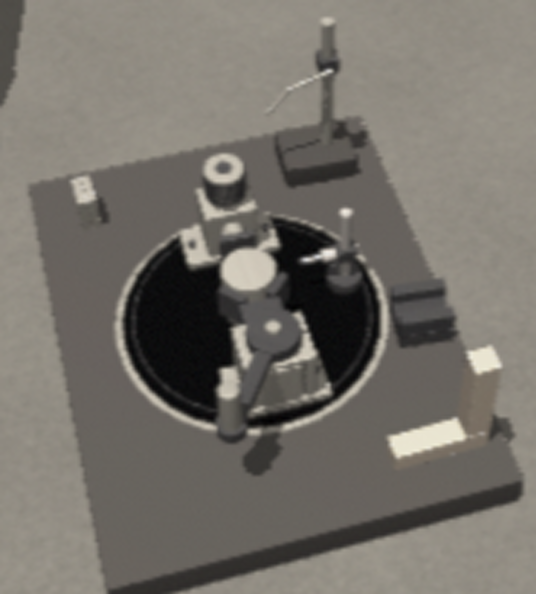

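The nut top is at about scene (276,175) and side (252,198). The pin top is at scene (188.6,194.9) and side (253.6,270.3), and the lever hub at scene (224.6,204.3) and side (268.8,252.8). I'll triangulate these next.

```bash
cat > h.py <<'E'
import numpy as np, cv2
from bench import read_state, cams, job, r
def P(ci):
    R=cv2.Rodrigues(ci["rvec"])[0]; return ci["K"]@np.c_[R,ci["tvec"]]
def tri(a,b,n1="scene",n2="side"):
    X=cv2.triangulatePoints(P(cams.camera_info(n1)),P(cams.camera_info(n2)),np.float64(a).reshape(2,1),np.float64(b).reshape(2,1))[:,0]
    return X[:3]/X[3]
def proj(X,n,ci=None):
    ci=ci or cams.camera_info(n); return cv2.projectPoints(np.float64(X).reshape(-1,1,3),ci["rvec"],ci["tvec"],ci["K"],None)[0].reshape(-1,2)
def ray(uv,z,n,ci=None):
    ci=ci or cams.camera_info(n); R=cv2.Rodrigues(ci["rvec"])[0]; c=-R.T@ci["tvec"]
    d=R.T@np.linalg.solve(ci["K"],[uv[0],uv[1],1]); return c+d*(z-c[2])/d[2]
def sc(u,v): return (u/3.5+150-.36,v/3.5+130-.36)
def sd(u,v): return (u/2.9+175-.33,v/2.9+140-.33)
E
python3 - <<'E'
from h import *
for n,a,b in [("nut",(441,156),(224,168)),("hub",(261,260),(272,327)),("pin",(135,227),(228,378)),("cyl",(360,230),(248,268))]:
    X=tri(sc(*a),sd(*b)); print(n,X.round(4),sc(*a)-proj(X,"scene"),sd(*b)-proj(X,"side"))
print(ray(sc(441,156),.1545,"scene"),ray(sd(224,168),.1545,"side"))
print(ray(sc(360,230),.106,"scene"),ray(sd(248,268),.106,"side"))
print(cams.camera_info("wrist"))
E
```

```text
nut [0.5269 0.0342 0.1516] [[-0.09068785  0.27390341]] [[-0.17390138 -0.19468724]]
hub [ 0.5387 -0.1376  0.1328] [[-0.06489191  0.17146219]] [[-0.12324229 -0.12557657]]
pin [ 0.4928 -0.2176  0.1838] [[-0.51735138  1.39518826]] [[-1.07380139 -1.06706118]]
cyl [ 0.5328 -0.047   0.103 ] [[-0.03989183  0.11070722]] [[-0.07528136 -0.07974915]]
[0.52943648 0.0325647  0.1545    ] [0.52625125 0.03226198 0.1545    ]
[ 0.53482696 -0.04796076  0.106     ] [ 0.53233049 -0.04907849  0.106     ]
{'K': array([[333.33099848,   0.        , 276.76866072],
       [  0.        , 333.33099848, 207.86586932],
       [  0.        ,   0.        ,   1.        ]]), 'rvec': array([-2.36842304, -1.73590857, -0.21192801]), 'tvec': array([-0.62485904, -0.02844914,  0.38933377])}
```

Run:
```python
from h import *
from scipy.spatial.transform import Rotation as Ro
for n,a,b in [("gaugepost",(620,163),(327,22)),("ind",(423,283),(347,213)),("sqtop",(240,447),(484,357)),("gb",(445,68),(82,185))]:
    X=tri(sc(*a),sd(*b)); print(n,X.round(4),sc(*a)-proj(X,"scene"),sd(*b)-proj(X,"side"))
s=read_state(); ci=cams.camera_info("wrist"); R=cv2.Rodrigues(ci["rvec"])[0]
T=Ro.from_quat(s["eef_rot"]).as_matrix(); c=-R.T@ci["tvec"]
print("cam in tool",T.T@(c-s["ee_pos"])); print((T.T@R.T).round(4)) 
print(T.round(3))
```

```text
gaugepost [0.6437 0.1286 0.2265] [[-0.08168297  0.25681727]] [[-0.14434979 -0.16635199]]
ind [ 0.6262 -0.0343  0.1435] [[ 0.11826958 -0.3178921 ]] [[0.2062538  0.21620491]]
sqtop [ 0.6959 -0.2204  0.1601] [[ 0.06300054 -0.14413972]] [[0.10539364 0.09649017]]
gb [0.3935 0.1073 0.0794] [[-0.15461526  0.50729132]] [[-0.32508737 -0.38147118]]
cam in tool [ 0.06645563  0.00038596 -0.16208291]
[[-2.000e-04 -9.703e-01 -2.419e-01]
 [ 1.000e+00 -3.000e-04  0.000e+00]
 [-1.000e-04 -2.419e-01  9.703e-01]]
[[-0.954  0.301 -0.   ]
 [ 0.301  0.954 -0.001]
 [-0.    -0.001 -1.   ]]
```

Call:
arm_command(
  increments=[
    {"dx":-0.039,"dy":-0.033,"dz":-0.01},
    {"dx":-0.039,"dy":-0.033,"dz":-0.01},
    {"dx":-0.039,"dy":-0.033,"dz":-0.01},
    {"dx":-0.039,"dy":-0.033,"dz":-0.01},
    {"dx":-0.039,"dy":-0.033,"dz":-0.01},
    {"dx":-0.039,"dy":-0.033,"dz":-0.01},
    {"dx":-0.039,"dy":-0.033,"dz":-0.01},
    {"dx":-0.039,"dy":-0.033,"dz":-0.01},
  ],
)

```text
validation failed for argument at $.in...
```

Call:
arm_command(
  increments=[
    {"gripper":100,"dx":-0.039,"dy":-0.033,"dz":-0.01,"spin":0},
    {"gripper":100,"dx":-0.039,"dy":-0.033,"dz":-0.01,"spin":0},
    {"gripper":100,"dx":-0.039,"dy":-0.033,"dz":-0.01,"spin":0},
    {"gripper":100,"dx":-0.039,"dy":-0.033,"dz":-0.01,"spin":0},
    {"gripper":100,"dx":-0.039,"dy":-0.033,"dz":-0.01,"spin":0},
    {"gripper":100,"dx":-0.039,"dy":-0.033,"dz":-0.01,"spin":0},
    {"gripper":100,"dx":-0.039,"dy":-0.033,"dz":-0.01,"spin":0},
    {"gripper":100,"dx":-0.039,"dy":-0.033,"dz":-0.01,"spin":0},
  ],
  grip_force=60,
)

```text
time: 1.15
ee_pos: [0.4068, 0.2487, 0.3029]
eef_rot: [0.152, 0.988, 0.0, -0.0]
ft_force: [0.9, 1.0, 0.4]
width: 0.0869
```

Call:
arm_command(
  increments=[
    {"gripper":100,"dx":-0.045,"dy":-0.037,"dz":0,"spin":0},
    {"gripper":100,"dx":-0.045,"dy":-0.037,"dz":0,"spin":0},
    {"gripper":100,"dx":-0.045,"dy":-0.037,"dz":0,"spin":0},
    {"gripper":100,"dx":-0.045,"dy":-0.037,"dz":0,"spin":0},
    {"gripper":100,"dx":-0.045,"dy":-0.037,"dz":0,"spin":0},
    {"gripper":100,"dx":-0.045,"dy":-0.037,"dz":0,"spin":0},
    {"gripper":100,"dx":-0.045,"dy":-0.034,"dz":0,"spin":0},
    {"gripper":100,"dx":0,"dy":0,"dz":0,"spin":-10},
  ],
)

```text
time: 2.15
ee_pos: [0.63, -0.0933, 0.3006]
eef_rot: [0.067, 0.998, -0.002, -0.001]
ft_force: [-0.1, 1.1, 0.0]
width: 0.0869
```

```bash
cat > shot.py <<'E'
import sys
from h import *
import pickle
n,f=sys.argv[1],sys.argv[2]
ci=cams.camera_info(n); s=read_state(); im=cams.camera(n)
cv2.imwrite(f"pics/{f}.png",im[:,:,::-1]); pickle.dump((ci,s),open(f"pics/{f}.pkl","wb"))
print(s["time"],s["ee_pos"].round(4),s["joint_positions"].round(3),s["ft_force"].round(2))
E
python3 shot.py wrist w1
```

```text
2.15 [ 0.63   -0.0933  0.3006] [-0.349  0.364  0.58   1.324 -0.193  1.513  1.649] [-0.08  1.11  0.01]
```

View pics/w1.png

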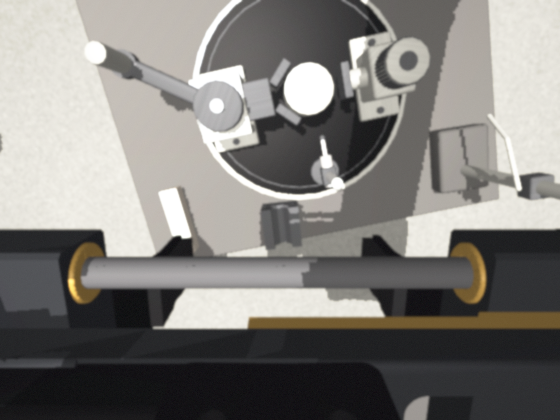

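Run:
```python
import cv2
a=cv2.imread("pics/w1.png")[10:160,75:445]
cv2.imwrite("pics/w1c.png",cv2.resize(a,None,fx=2.1,fy=2.1,interpolation=cv2.INTER_CUBIC))
a=cv2.imread("pics/w1.png")[20:140,240:440]
cv2.imwrite("pics/w1d.png",cv2.resize(a,None,fx=4,fy=4,interpolation=cv2.INTER_CUBIC))
```

```text
(no output)
```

View pics/w1c.png

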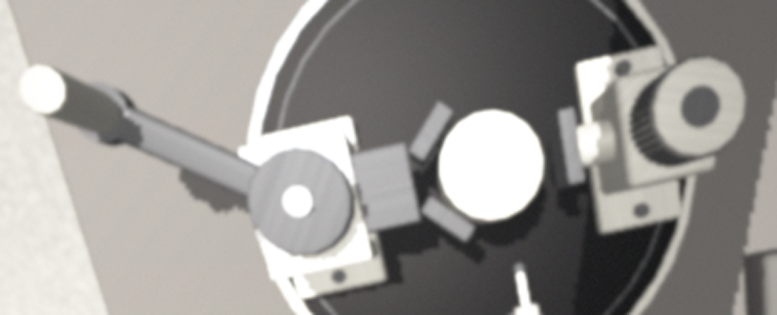

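View pics/w1d.png

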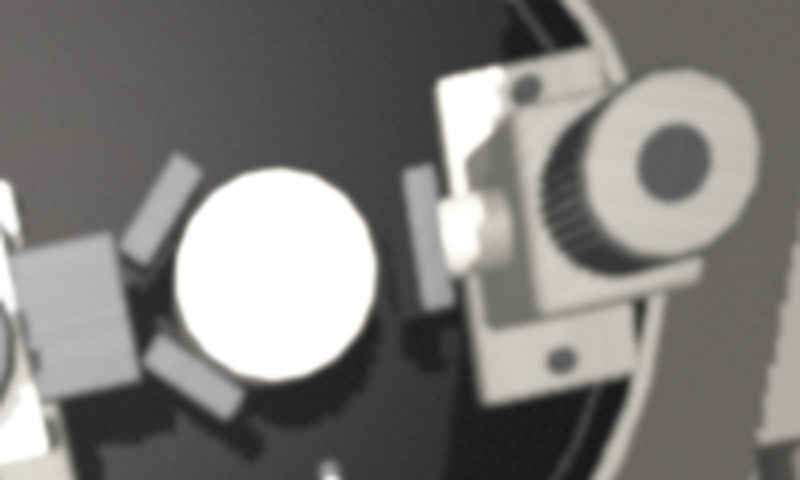

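Run:
```python
from h import *
import pickle
ci,s=pickle.load(open("pics/w1.pkl","rb"))
c=lambda u,v:(u/4+240-.37,v/4+20-.37)
d=lambda u,v:(u/2.1+75-.25,v/2.1+10-.25)
nut=ray(c(674,163),.1545,0,ci); hub=ray(d(297,201),.133,0,ci)
cyl=ray(c(276,274),.106,0,ci); print("nut",nut,"hub",hub,"cyl",cyl, np.linalg.norm(nut-hub))
v=(nut-hub)[:2]; v/=np.linalg.norm(v); print("yaw",np.arctan2(-v[0],v[1]))
for z in(.075,.085,.095,.1):
    p=ray(c(413,240),z,0,ci); print(z,p,"gap",(p-cyl)[:2]@v-.025)
for z in (.17,.175,.18,.185,.19):
    p=ray(d(43,90),z,0,ci); q=(p-hub)[:2]; print(z,p,np.linalg.norm(q),np.arctan2(q[1],q[0])%(2*np.pi))
print("scr",ray((490,117),.2,0,ci),ray((520,185),.2,0,ci))
```

```text
nut [0.52575588 0.03446003 0.1545    ] hub [ 0.53843893 -0.1390204   0.133     ] cyl [ 0.53229166 -0.04776855  0.106     ] 0.17526713375320768
yaw 0.07297953694326156
0.075 [ 0.52575982 -0.00658604  0.075     ] gap 0.016549161226488605
0.085 [ 0.52676333 -0.00856533  0.085     ] gap 0.014501972567061115
0.095 [ 0.52776685 -0.01054461  0.095     ] gap 0.012454783907633653
0.1 [ 0.52826861 -0.01153426  0.1       ] gap 0.011431189577919908
0.17 [ 0.48764636 -0.22302833  0.17      ] 0.09816933367111035 4.168582019483058
0.175 [ 0.48896156 -0.22064378  0.175     ] 0.09544833862355427 4.1674476018435795
0.18 [ 0.49027677 -0.21825922  0.18      ] 0.09272747361750382 4.166246609059957
0.185 [ 0.49159198 -0.21587467  0.185     ] 0.09000675044625449 4.164973007149432
0.19 [ 0.49290719 -0.21349012  0.19      ] 0.08728618237284233 4.16362001073635
scr [0.57991988 0.07698034 0.2       ] [0.63598676 0.10153104 0.2       ]
```

```bash
python3 - <<'E'
from h import *
import pickle
ci,s=pickle.load(open("pics/w1.pkl","rb"))
Ps=[P(cams.camera_info("scene")),P(cams.camera_info("side")),P(ci)]
def ml(uvs):
    A=[]
    for p,uv in zip(Ps,uvs):
        if uv is None: continue
        A+= [uv[0]*p[2]-p[0],uv[1]*p[2]-p[1]]
    X=np.linalg.svd(np.array(A))[2][-1];X=X[:3]/X[3]
    res=[None if uv is None else np.array(uv)-(p@np.r_[X,1])[:2]/(p@np.r_[X,1])[2] for p,uv in zip(Ps,uvs)]
    return X.round(4),[None if q is None else q.round(1) for q in res]
d=lambda u,v:(u/2.1+75-.25,v/2.1+10-.25)
c=lambda u,v:(u/4+240-.37,v/4+20-.37)
print("scr tip",ml([sc(560,175),sd(268,110),(490,117)]))
print("scr knee",ml([sc(578,178),sd(287,91),(512,143)]))
print("scr end",ml([sc(605,200),sd(330,72),(518,185)]))
print("pin",ml([sc(135,227),sd(228,378),d(43,90)]),ml([sc(135,227),None,d(43,90)]),ml([None,sd(228,378),d(43,90)]))
print("hub",ml([sc(261,260),sd(272,327),d(297,201)]))
print("nut",ml([sc(441,156),sd(224,168),c(674,163)]))
E
python3 - <<'E'
import cv2
b=cv2.imread("pics/side0.png")[235:305,225:315]
cv2.imwrite("pics/d_p.png",cv2.resize(b,None,fx=7,fy=7,interpolation=cv2.INTER_CUBIC))
E
```

```text
scr tip (array([0.5827, 0.1166, 0.1366]), [array([ 0.2, -0.3]), array([-0.1,  0.1]), array([-1.1,  1.1])])
scr knee (array([0.6038, 0.1211, 0.1564]), [array([-0.1, -0.4]), array([-0.4,  0.7]), array([2.7, 4.4])])
scr end (array([0.6431, 0.1195, 0.174 ]), [array([ 0.5, -1.1]), array([0.5, 0.5]), array([-1.6, -0.1])])
pin (array([ 0.4922, -0.2173,  0.1833]), [array([-0.6,  1.5]), array([-0.8, -1.1]), array([ 0.4, -1.6])]) (array([ 0.4894, -0.2204,  0.1745]), [array([0.2, 0.1]), None, array([-0.8, -0.6])]) (array([ 0.4911, -0.2155,  0.1853]), [None, array([-0.2, -0. ]), array([-0.1,  0.8])])
hub (array([ 0.5388, -0.1382,  0.1334]), [array([0.1, 0.2]), array([-0.2, -0.1]), array([-0.9, -0.2])])
nut (array([0.5263, 0.0349, 0.1512]), [array([-0.2,  0.4]), array([ 0.1, -0.1]), array([ 1. , -1.4])])
```

View pics/d_p.png

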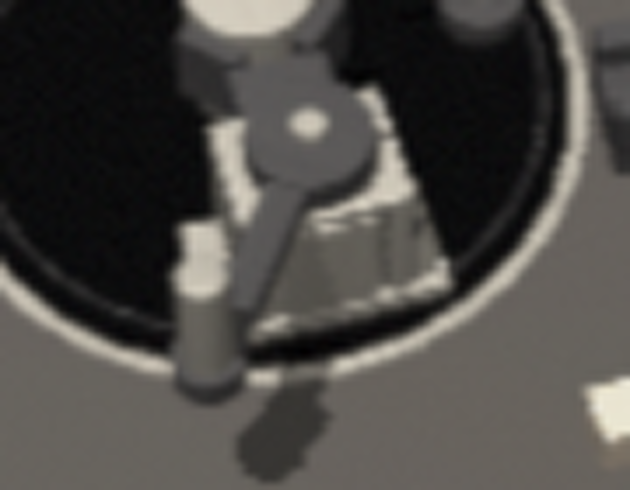

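Call:
arm_command(
  increments=[
    {"gripper":100,"dx":0.03,"dy":0.028,"dz":0.02,"spin":0},
    {"gripper":85,"dx":0.03,"dy":0.028,"dz":0.02,"spin":0},
    {"gripper":85,"dx":0.03,"dy":0.028,"dz":0.02,"spin":0},
    {"gripper":85,"dx":0.03,"dy":0.028,"dz":0.02,"spin":0},
    {"gripper":85,"dx":0,"dy":0,"dz":0.04,"spin":0},
    {"gripper":85,"dx":0,"dy":0,"dz":0,"spin":0},
    {"gripper":85,"dx":0,"dy":0,"dz":0,"spin":0},
    {"gripper":85,"dx":0,"dy":0,"dz":0,"spin":0},
  ],
)

```text
time: 3.2
ee_pos: [0.5262, 0.0379, 0.184]
eef_rot: [0.066, 0.998, 0.0, 0.001]
ft_force: [0.3, 1.0, -0.1]
width: 0.0738
```

```bash
python3 shot.py wrist w2; python3 shot.py side d2; python3 -c "
import cv2
a=cv2.imread('pics/d2.png')[120:320,170:350]; cv2.imwrite('pics/d2c.png',cv2.resize(a,None,fx=3,fy=3,interpolation=cv2.INTER_CUBIC))"
```

```text
3.2 [0.5262 0.0379 0.184 ] [-0.607  0.141  0.493  1.797 -0.071  1.219  1.344] [ 0.27  0.97 -0.05]
3.25 [0.526  0.0379 0.1838] [-0.607  0.141  0.493  1.797 -0.071  1.219  1.345] [ 0.16  0.06 -1.25]
```

View pics/w2.png

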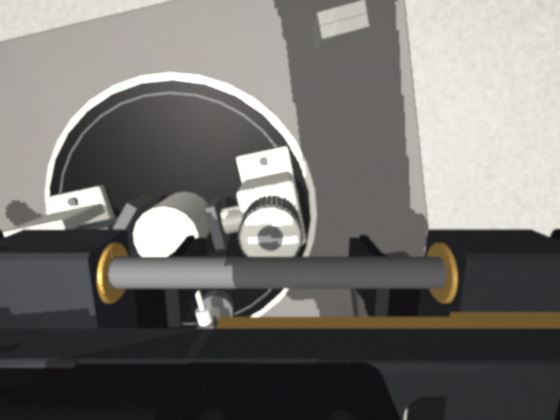

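View pics/d2c.png

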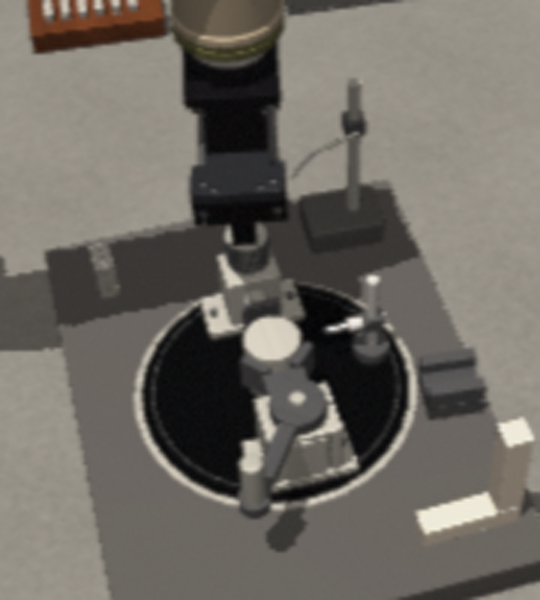

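Run:
```python
from h import *
import pickle
ci,s=pickle.load(open("pics/w2.pkl","rb"))
print(ray((270,238),.1545,0,ci), proj([.527,.034,.1545],0,ci))
a=cv2.imread('pics/w2.png')[150:260,120:320]; cv2.imwrite('pics/w2c.png',cv2.resize(a,None,fx=4,fy=4,interpolation=cv2.INTER_CUBIC))
```

```text
[0.52596094 0.03428822 0.1545    ] [[269.76453188 239.66798585]]
```

View pics/w2c.png

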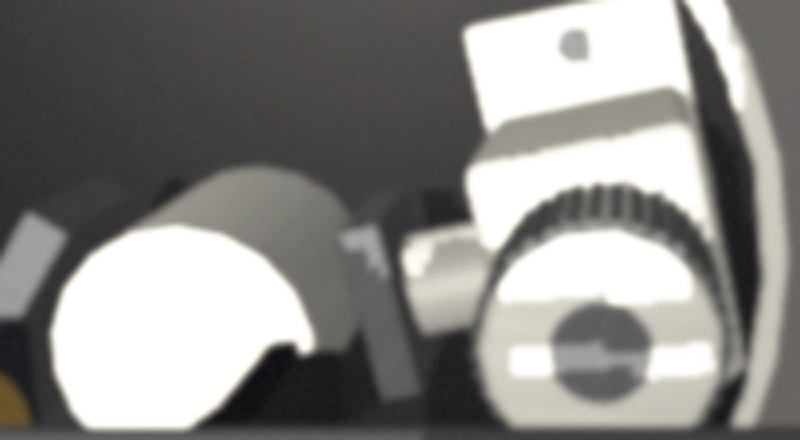

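Call:
arm_command(
  increments=[
    {"gripper":85,"dx":0,"dy":-0.0034,"dz":0.031,"spin":0},
    {"gripper":85,"dx":0,"dy":0,"dz":0.031,"spin":0},
    {"gripper":0,"dx":0,"dy":0,"dz":0,"spin":0},
    {"gripper":0,"dx":0,"dy":0,"dz":0,"spin":0},
    {"gripper":0,"dx":0,"dy":0,"dz":0,"spin":0},
    {"gripper":0,"dx":0,"dy":0,"dz":0,"spin":0},
    {"gripper":0,"dx":0,"dy":0,"dz":0,"spin":0},
    {"gripper":0,"dx":0,"dy":0,"dz":0,"spin":0},
  ],
  grip_force=60,
)

```text
time: 4.3
ee_pos: [0.5251, 0.0339, 0.1212]
eef_rot: [0.066, 0.998, -0.0, 0.0]
ft_force: [-1.7, -4.4, 5.3]
width: 0.0368
```

Call:
arm_command(
  increments=[
    {"gripper":0,"dx":0,"dy":0,"dz":0,"spin":8},
    {"gripper":0,"dx":0,"dy":0,"dz":0,"spin":10},
    {"gripper":0,"dx":0,"dy":0,"dz":0,"spin":10},
    {"gripper":0,"dx":0,"dy":0,"dz":0,"spin":10},
    {"gripper":0,"dx":0,"dy":0,"dz":0,"spin":10},
    {"gripper":0,"dx":0,"dy":0,"dz":0,"spin":10},
    {"gripper":0,"dx":0,"dy":0,"dz":0,"spin":10},
    {"gripper":0,"dx":0,"dy":0,"dz":0,"spin":10},
  ],
)

```text
time: 5.3
ee_pos: [0.5264, 0.035, 0.1213]
eef_rot: [0.68, 0.733, 0.001, 0.001]
ft_force: [7.8, -1.4, -1.0]
width: 0.037
```

Run:
```python
from h import *
s=read_state()
for k in s: print(k,np.round(s[k],3))
```

```text
time 5.3
joint_positions [-0.737  0.223  0.659  1.877 -0.153  1.089  0.055]
joint_vel [-0.159  0.024  0.186  0.006 -0.054 -0.002 -1.341]
joint_torque [  1.272 -41.543   4.732 -32.049  -0.759   2.077   1.981]
ee_pos [0.526 0.035 0.121]
eef_rot [0.68  0.733 0.001 0.001]
ft_force [ 7.821 -1.412 -0.994]
torque [-0.35  -1.134  0.778]
width 0.037
```

Call:
arm_command(
  increments=[
    {"gripper":0,"dx":0,"dy":0,"dz":0,"spin":10},
    {"gripper":0,"dx":0,"dy":0,"dz":0,"spin":10},
    {"gripper":0,"dx":0,"dy":0,"dz":0,"spin":0},
    {"gripper":0,"dx":0,"dy":0,"dz":0,"spin":0},
    {"gripper":85,"dx":0,"dy":0,"dz":0,"spin":0},
    {"gripper":85,"dx":0,"dy":0,"dz":0,"spin":0},
    {"gripper":85,"dx":0,"dy":0,"dz":-0.05,"spin":0},
    {"gripper":85,"dx":0,"dy":0,"dz":-0.05,"spin":0},
  ],
)

```text
time: 6.3
ee_pos: [0.5241, 0.0348, 0.2215]
eef_rot: [0.796, 0.605, -0.001, -0.0]
ft_force: [0.7, 1.1, 0.7]
width: 0.0685
```

```bash
python3 shot.py wrist w3
python3 - <<'E'
from h import *
from scipy.spatial.transform import Rotation as Ro
s=read_state(); T=Ro.from_quat(s["eef_rot"]).as_matrix(); print(np.degrees(np.arctan2(T[1,0],T[0,0])),s["torque"].round(2))
print("to (.4895,-.2205)", T.T@(np.array([.4895,-.2205,.134])-s["ee_pos"]))
E
```

```text
6.3 [0.5241 0.0348 0.2215] [-0.82   0.117  0.728  1.757 -0.081  1.299 -0.345] [0.72 1.11 0.68]
74.43641278287124 [-0.09 -0.17 -0.01]
to (.4895,-.2205) [-0.25631273  0.0318316   0.09325982]
```

View pics/w3.png

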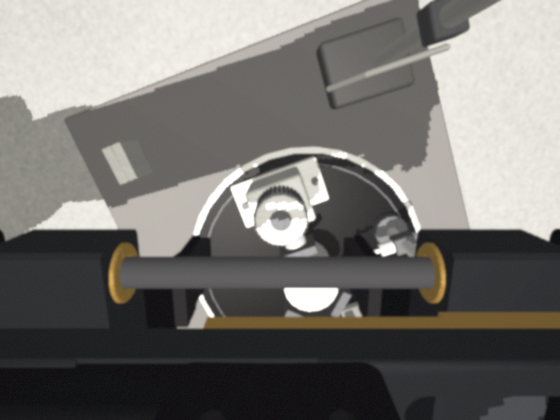

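Call:
arm_command(
  increments=[
    {"gripper":60,"dx":-0.051,"dy":0.0064,"dz":0,"spin":0},
    {"gripper":60,"dx":-0.051,"dy":0.0064,"dz":0,"spin":0},
    {"gripper":60,"dx":-0.051,"dy":0.0064,"dz":0,"spin":0},
    {"gripper":60,"dx":-0.051,"dy":0.0064,"dz":0,"spin":0},
    {"gripper":60,"dx":-0.052,"dy":0.0064,"dz":0,"spin":0},
    {"gripper":60,"dx":0,"dy":0,"dz":0,"spin":10},
    {"gripper":60,"dx":0,"dy":0,"dz":0,"spin":6},
    {"gripper":60,"dx":0,"dy":0,"dz":0,"spin":0},
  ],
)

```text
time: 7.35
ee_pos: [0.487, -0.2203, 0.2203]
eef_rot: [0.872, 0.489, -0.0, -0.0]
ft_force: [0.1, -0.7, 0.5]
width: 0.0519
```

```bash
python3 shot.py wrist w4
python3 - <<'E'
from h import *
from scipy.spatial.transform import Rotation as Ro
s=read_state(); T=Ro.from_quat(s["eef_rot"]).as_matrix(); print(np.degrees(np.arctan2(T[1,0],T[0,0])))
print("to (.4895,-.2205)", T.T@(np.array([.4895,-.2205,.134])-s["ee_pos"]))
print(proj([[.4895,-.2205,.176],[.5388,-.1382,.133]],"wrist"))
E
```

```text
7.35 [ 0.487  -0.2203  0.2203] [-0.519  0.176  0.969  1.744 -0.15   1.3   -0.067] [ 0.09 -0.68  0.54]
58.639530246650416
to (.4895,-.2205) [0.00096354 0.00231481 0.0863052 ]
[[281.82601113 227.78034184]
 [280.28828259  79.16285601]]
```

View pics/w4.png

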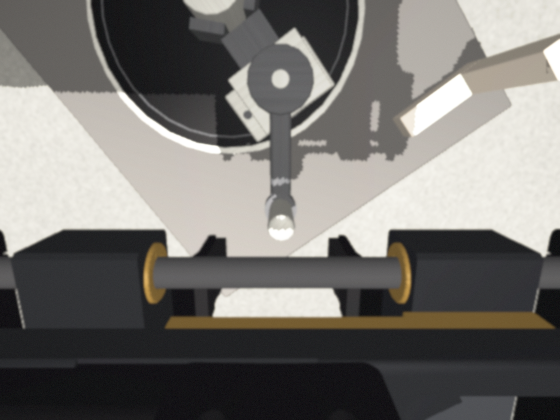

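Call:
arm_command(
  increments=[
    {"gripper":60,"dx":0.001,"dy":0.0023,"dz":0.028,"spin":0},
    {"gripper":60,"dx":0,"dy":0,"dz":0.028,"spin":0},
    {"gripper":60,"dx":0,"dy":0,"dz":0.028,"spin":0},
    {"gripper":0,"dx":0,"dy":0,"dz":0,"spin":0},
    {"gripper":0,"dx":0,"dy":0,"dz":0,"spin":0},
    {"gripper":0,"dx":0,"dy":0,"dz":0,"spin":0},
    {"gripper":0,"dx":0,"dy":0,"dz":0,"spin":0},
    {"gripper":0,"dx":0,"dy":0,"dz":0,"spin":0},
  ],
  grip_force=30,
)

```text
time: 8.4
ee_pos: [0.4899, -0.2209, 0.1371]
eef_rot: [0.873, 0.489, 0.0, 0.0]
ft_force: [-1.2, -0.2, 3.6]
width: 0.0173
```

```bash
cat > st.py <<'E'
from h import *
from scipy.spatial.transform import Rotation as Ro
s=read_state(); T=Ro.from_quat(s["eef_rot"]).as_matrix()
H=np.array([.5388,-.138]); Y=.068
q=s["ee_pos"][:2]-H
th=np.pi+Y+1-(np.arctan2(q[1],q[0])%(2*np.pi))
print("t",s["time"],"pos",s["ee_pos"].round(4),"yaw",np.degrees(np.arctan2(T[1,0],T[0,0])).round(1),"J",s["joint_positions"].round(2))
print("rad",np.linalg.norm(q).round(4),"lever",th.round(3),"F tool",(T.T@s["ft_force"]).round(2),"tau",s["torque"].round(2),"w",s["width"].round(4))
E
python3 st.py
```

```text
t 8.4 pos [ 0.4899 -0.2209  0.1371] yaw 58.5 J [-0.46  0.29  0.93  1.84 -0.25  1.14  0.01]Traceback (most recent call last):
  File "st.py", line 8, in <module>
    print("rad",np.linalg.norm(q).round(4),"lever",th.round(3),"F tool",(T.T@s["ft_force"]).round(2),"tau",s["torque"].round(2),"w",s["width"].round(4))
                                                                                                                                    ^^^^^^^^^^^^^^^^
AttributeError: 'float' object has no attribute 'round'
```

Call:
arm_command(
  increments=[
    {"gripper":0,"dx":0.0004,"dy":-0.0084,"dz":0,"spin":5},
    {"gripper":0,"dx":0.0015,"dy":-0.0166,"dz":0,"spin":10},
    {"gripper":0,"dx":0.0015,"dy":-0.0166,"dz":0,"spin":10},
    {"gripper":0,"dx":0.0015,"dy":-0.0166,"dz":0,"spin":10},
    {"gripper":0,"dx":0.0004,"dy":-0.0084,"dz":0,"spin":5},
    {"gripper":0,"dx":0,"dy":0,"dz":0,"spin":0},
    {"gripper":0,"dx":0,"dy":0,"dz":0,"spin":0},
    {"gripper":0,"dx":0,"dy":0,"dz":0,"spin":0},
  ],
)

```text
time: 9.4
ee_pos: [0.4489, -0.1697, 0.137]
eef_rot: [0.987, 0.161, -0.0, -0.0]
ft_force: [-4.3, -0.2, 8.5]
width: 0.0169
```

```bash
sed -i 's/s\["width"\].round(4)/s["width"]/' st.py; python3 st.py
```

```text
t 9.4 pos [ 0.4489 -0.1697  0.137 ] yaw 18.5 J [-0.76  0.11  1.1   1.98 -0.11  1.11 -0.86]
rad 0.0953 lever 0.729 F tool [-4.14 -1.21 -8.5 ] tau [-0.16  0.95  0.02] w 0.016879929971447445
```

Call:
arm_command(
  increments=[
    {"gripper":0,"dx":0.0004,"dy":-0.0083,"dz":-0.002,"spin":5},
    {"gripper":0,"dx":0.0004,"dy":-0.0083,"dz":0,"spin":5},
    {"gripper":0,"dx":0.0004,"dy":-0.0083,"dz":0,"spin":5},
    {"gripper":0,"dx":0,"dy":0,"dz":0,"spin":0},
    {"gripper":0,"dx":0,"dy":0,"dz":0,"spin":0},
    {"gripper":0,"dx":0,"dy":0,"dz":0,"spin":0},
    {"gripper":0,"dx":0,"dy":0,"dz":0,"spin":0},
    {"gripper":0,"dx":0,"dy":0,"dz":0,"spin":0},
  ],
)

```text
time: 10.4
ee_pos: [0.4439, -0.1463, 0.1375]
eef_rot: [1.0, 0.03, 0.0, 0.001]
ft_force: [8.9, -8.5, -23.7]
width: 0.0175
```

```bash
python3 st.py
```

```text
t 10.4 pos [ 0.4439 -0.1463  0.1375] yaw 3.4 J [-0.85  0.04  1.11  2.01 -0.04  1.11 -1.23]
rad 0.0952 lever 0.981 F tool [ 8.41  8.94 23.7 ] tau [-1.6  -1.76  0.13] w 0.017521408484314976
```

Call:
arm_command(
  increments=[
    {"gripper":0,"dx":0,"dy":0,"dz":0.0015,"spin":0},
    {"gripper":0,"dx":0,"dy":0,"dz":0,"spin":0},
    {"gripper":0,"dx":0,"dy":0,"dz":0,"spin":0},
    {"gripper":0,"dx":0,"dy":0,"dz":0,"spin":0},
    {"gripper":0,"dx":0,"dy":0,"dz":0,"spin":0},
    {"gripper":0,"dx":0,"dy":0,"dz":0,"spin":0},
    {"gripper":0,"dx":0,"dy":0,"dz":0,"spin":0},
    {"gripper":0,"dx":0,"dy":0,"dz":0,"spin":0},
  ],
)

```text
time: 11.4
ee_pos: [0.4441, -0.1468, 0.1372]
eef_rot: [1.0, 0.03, 0.0, 0.001]
ft_force: [-0.4, -7.3, -0.2]
width: 0.0177
```

```bash
python3 st.py;python3 shot.py wrist w5;  python3 st.py; python3 shot.py side d5; python3 -c "
import cv2
a=cv2.imread('pics/w5.png')[40:240,160:400]; cv2.imwrite('pics/w5c.png',cv2.resize(a,None,fx=3,fy=3,interpolation=cv2.INTER_CUBIC))"
```

```text
t 11.4 pos [ 0.4441 -0.1468  0.1372] yaw 3.4 J [-0.85  0.04  1.11  2.01 -0.04  1.11 -1.23]
rad 0.0952 lever 0.975 F tool [-0.8   7.3   0.24] tau [-1.47  0.3   0.11] w 0.017689378436393934
11.4 [ 0.4441 -0.1468  0.1372] [-0.847  0.043  1.113  2.014 -0.041  1.109 -1.227] [-0.36 -7.34 -0.23]
t 11.45 pos [ 0.444  -0.1468  0.1372] yaw 3.4 J [-0.85  0.04  1.11  2.01 -0.04  1.11 -1.23]
rad 0.0952 lever 0.975 F tool [-0.59  8.13  0.6 ] tau [-1.44  0.33  0.16] w 0.01715201820586746
11.45 [ 0.444  -0.1468  0.1372] [-0.847  0.043  1.113  2.014 -0.041  1.109 -1.227] [-0.11 -8.15 -0.59]
```

View pics/w5.png

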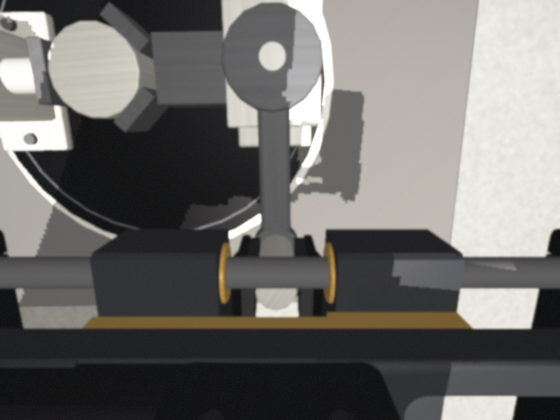

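View pics/w5c.png

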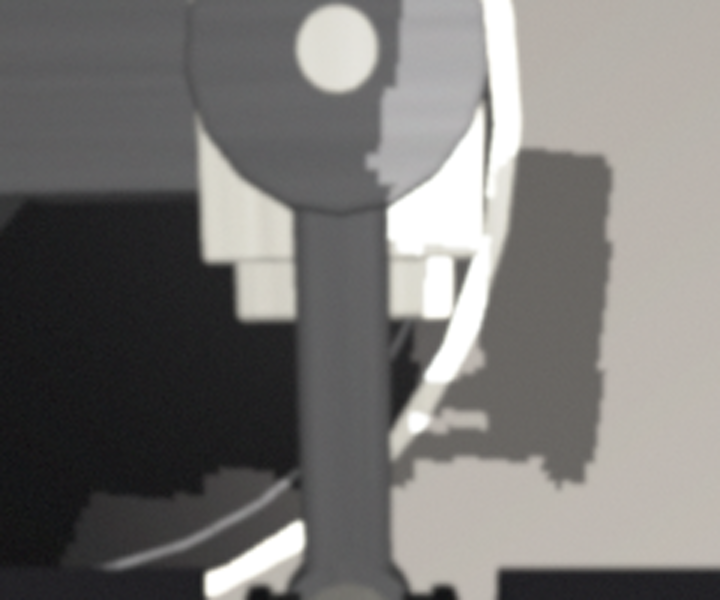

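Call:
arm_command(
  increments=[
    {"gripper":0,"dx":0.0015,"dy":0.0166,"dz":0,"spin":-10},
    {"gripper":0,"dx":0.0015,"dy":0.0166,"dz":0,"spin":-10},
    {"gripper":0,"dx":0,"dy":0,"dz":0,"spin":0},
    {"gripper":0,"dx":0.0004,"dy":-0.0083,"dz":0,"spin":5},
    {"gripper":0,"dx":0,"dy":0,"dz":0,"spin":0},
    {"gripper":0,"dx":0,"dy":0,"dz":0,"spin":0},
    {"gripper":0,"dx":0,"dy":0,"dz":0,"spin":0},
    {"gripper":0,"dx":0,"dy":0,"dz":0,"spin":0},
  ],
)

```text
time: 12.5
ee_pos: [0.4488, -0.1694, 0.1371]
eef_rot: [0.987, 0.16, -0.0, -0.0]
ft_force: [-4.0, -1.0, 6.6]
width: 0.017
```

```bash
python3 st.py
```

```text
t 12.5 pos [ 0.4488 -0.1694  0.1371] yaw 18.4 J [-0.78  0.11  1.12  1.98 -0.11  1.11 -0.86]
rad 0.0953 lever 0.733 F tool [-4.15 -0.32 -6.61] tau [-0.21  1.14 -0.03] w 0.016994002481105323
```

Call:
arm_command(
  increments=[
    {"gripper":0,"dx":0.0001,"dy":-0.0042,"dz":0,"spin":2.5},
    {"gripper":0,"dx":0,"dy":0,"dz":0,"spin":0},
    {"gripper":0,"dx":0,"dy":0,"dz":0,"spin":0},
    {"gripper":0,"dx":0,"dy":0,"dz":0,"spin":0},
    {"gripper":0,"dx":0,"dy":0,"dz":0,"spin":0},
    {"gripper":0,"dx":0,"dy":0,"dz":0,"spin":0},
    {"gripper":0,"dx":0,"dy":0,"dz":0,"spin":0},
    {"gripper":0,"dx":0,"dy":0,"dz":0,"spin":0},
  ],
)

```text
time: 13.5
ee_pos: [0.4476, -0.1659, 0.1371]
eef_rot: [0.99, 0.138, -0.0, 0.0]
ft_force: [-3.7, -4.8, 3.6]
width: 0.0174
```

```bash
python3 st.py
```

```text
t 13.5 pos [ 0.4476 -0.1659  0.1371] yaw 15.9 J [-0.8   0.1   1.13  1.99 -0.1   1.11 -0.92]
rad 0.0954 lever 0.771 F tool [-4.86  3.6  -3.59] tau [-0.83  0.88  0.02] w 0.017391309086233618
```

Call:
arm_command(
  increments=[
    {"gripper":0,"dx":0.0001,"dy":-0.0042,"dz":0,"spin":2.5},
    {"gripper":0,"dx":0,"dy":0,"dz":0,"spin":0},
    {"gripper":0,"dx":0,"dy":0,"dz":0,"spin":0},
    {"gripper":0,"dx":0,"dy":0,"dz":0,"spin":0},
    {"gripper":0,"dx":0,"dy":0,"dz":0,"spin":0},
    {"gripper":0,"dx":0,"dy":0,"dz":0,"spin":0},
    {"gripper":0,"dx":0,"dy":0,"dz":0,"spin":0},
    {"gripper":0,"dx":0,"dy":0,"dz":0,"spin":0},
  ],
)

```text
time: 14.5
ee_pos: [0.4465, -0.1623, 0.1371]
eef_rot: [0.993, 0.116, -0.0, 0.001]
ft_force: [-3.0, -5.5, 2.0]
width: 0.0171
```

```bash
python3 st.py
```

```text
t 14.5 pos [ 0.4465 -0.1623  0.1371] yaw 13.3 J [-0.82  0.09  1.14  2.   -0.09  1.11 -0.98]
rad 0.0954 lever 0.81 F tool [-4.19  4.62 -1.99] tau [-1.27  0.75  0.12] w 0.017126053949850034
```

Call:
arm_command(
  increments=[
    {"gripper":0,"dx":0.0001,"dy":-0.0042,"dz":0,"spin":2.5},
    {"gripper":0,"dx":0,"dy":0,"dz":0,"spin":0},
    {"gripper":0,"dx":0,"dy":0,"dz":0,"spin":0},
    {"gripper":0,"dx":0,"dy":0,"dz":0,"spin":0},
    {"gripper":0,"dx":0,"dy":0,"dz":0,"spin":0},
    {"gripper":0,"dx":0,"dy":0,"dz":0,"spin":0},
    {"gripper":0,"dx":0,"dy":0,"dz":0,"spin":0},
    {"gripper":0,"dx":0,"dy":0,"dz":0,"spin":0},
  ],
)

```text
time: 15.5
ee_pos: [0.4457, -0.1586, 0.1371]
eef_rot: [0.996, 0.094, -0.0, 0.001]
ft_force: [-2.6, -7.8, 0.8]
width: 0.0176
```

```bash
python3 st.py
```

```text
t 15.5 pos [ 0.4457 -0.1586  0.1371] yaw 10.8 J [-0.83  0.08  1.14  2.   -0.08  1.11 -1.04]
rad 0.0954 lever 0.85 F tool [-4.06  7.17 -0.81] tau [-1.47  0.61  0.1 ] w 0.01756662604557078
```

```bash
cat > av.py <<'E'
from h import *
from scipy.spatial.transform import Rotation as Ro
F=[]
for i in range(4):
    s=read_state(); T=Ro.from_quat(s["eef_rot"]).as_matrix(); F.append(np.r_[T.T@s["ft_force"],s["torque"]]); cams.camera("side")
print(np.mean(F,0).round(2),np.std(F,0).round(2))
E
python3 av.py; python3 st.py
```

```text
[-3.55  6.61 -1.08 -1.55  0.63  0.13] [0.36 0.37 0.21 0.05 0.02 0.02]
t 15.7 pos [ 0.4456 -0.1586  0.1371] yaw 10.8 J [-0.83  0.08  1.14  2.   -0.08  1.11 -1.04]
rad 0.0954 lever 0.85 F tool [-3.25  7.14 -2.17] tau [-1.56  0.6   0.09] w 0.017565725171814206
```

Call:
arm_command(
  increments=[
    {"gripper":0,"dx":0.0004,"dy":-0.0083,"dz":0,"spin":5},
    {"gripper":0,"dx":0,"dy":0,"dz":0,"spin":0},
    {"gripper":0,"dx":0,"dy":0,"dz":0,"spin":0},
    {"gripper":0,"dx":0,"dy":0,"dz":0,"spin":0},
    {"gripper":0,"dx":0,"dy":0,"dz":0,"spin":0},
    {"gripper":0,"dx":0,"dy":0,"dz":0,"spin":0},
    {"gripper":0,"dx":0,"dy":0,"dz":0,"spin":0},
    {"gripper":0,"dx":0,"dy":0,"dz":0,"spin":0},
  ],
)

```text
time: 16.7
ee_pos: [0.4443, -0.1512, 0.137]
eef_rot: [0.999, 0.051, -0.0, 0.001]
ft_force: [-1.7, -10.5, 0.9]
width: 0.0174
```

```bash
python3 av.py; python3 st.py
```

```text
[-3.37 10.37 -0.49 -2.18  0.73  0.19] [0.38 0.4  0.28 0.02 0.02 0.02]
t 16.9 pos [ 0.4443 -0.1512  0.137 ] yaw 5.8 J [-0.86  0.06  1.14  2.01 -0.05  1.11 -1.17]
rad 0.0954 lever 0.93 F tool [-3.26 10.89 -0.07] tau [-2.13  0.71  0.15] w 0.017265426533884486
```

Call:
arm_command(
  increments=[
    {"gripper":0,"dx":0.0004,"dy":-0.0083,"dz":0,"spin":5},
    {"gripper":0,"dx":0,"dy":0,"dz":0,"spin":0},
    {"gripper":0,"dx":0,"dy":0,"dz":0,"spin":0},
    {"gripper":0,"dx":0,"dy":0,"dz":0,"spin":0},
    {"gripper":0,"dx":0,"dy":0,"dz":0,"spin":0},
    {"gripper":0,"dx":0,"dy":0,"dz":0,"spin":0},
    {"gripper":0,"dx":0,"dy":0,"dz":0,"spin":0},
    {"gripper":0,"dx":0,"dy":0,"dz":0,"spin":0},
  ],
)

```text
time: 17.9
ee_pos: [0.4438, -0.1434, 0.1371]
eef_rot: [1.0, 0.007, -0.0, 0.002]
ft_force: [-1.9, -13.1, 1.0]
width: 0.0169
```

```bash
python3 av.py; python3 st.py
```

```text
[-2.57 13.02 -0.72 -2.57  0.76  0.11] [0.32 0.25 0.32 0.02 0.02 0.01]
t 18.1 pos [ 0.4437 -0.1434  0.1371] yaw 0.8 J [-0.89  0.04  1.14  2.02 -0.03  1.11 -1.29]
rad 0.0952 lever 1.011 F tool [-3.06 12.75 -1.1 ] tau [-2.53  0.79  0.06] w 0.017237425160898743
```

Run:
```python
import numpy as np
from scipy.optimize import least_squares
th=np.array([.771,.81,.85,.93,1.011]);F=np.array([3.6,4.6,6.6,10.4,13.0])
for bias in(0,-.5,1):
  for D in (.12,0):
    f=lambda t:15*(np.cos(1.75-t)-np.cos(1.75))
    m=lambda p,t:bias+(D*1000+p[0]*np.maximum(f(t)-f(p[1]),0)*15*np.sin(1.75-t))/95.3
    s=least_squares(lambda p:m(p,th)-F,[40,.75]);k,t0=s.x
    print(bias,D,s.x,s.fun.round(2),"pad N",20*(f(2.0)-f(t0)), "nut rad to .9",(f(.9)-f(t0))/3)
    t=np.linspace(t0,1.75,50);print("peak pin F",m(s.x,t).max())
```

```text
0 0.12 [35.13421531  0.74115776] [-0.62  0.47  0.43 -0.08 -0.21] pad N 130.82148782806388 nut rad to .9 0.6357117513394185
peak pin F 15.117295814055682
0 0 [35.94288183  0.7210394 ] [-0.63  0.48  0.44 -0.07 -0.23] pad N 135.96083323504104 nut rad to .9 0.721367508122371
peak pin F 14.940975439858267
-0.5 0.12 [35.45532328  0.73302921] [-0.62  0.47  0.43 -0.08 -0.22] pad N 132.8902993016898 nut rad to .9 0.6701919425665169
peak pin F 15.04591404944623
-0.5 0 [36.26398981  0.71336465] [-0.64  0.48  0.44 -0.06 -0.24] pad N 137.9380038282577 nut rad to .9 0.7543203513426491
peak pin F 14.874029114715754
1 0.12 [34.49199925  0.75800162] [-0.61  0.47  0.42 -0.09 -0.2 ] pad N 126.56830567716788 nut rad to .9 0.5648253821578185
peak pin F 15.26580042009934
1 0 [35.30066582  0.73692062] [-0.62  0.47  0.43 -0.08 -0.22] pad N 131.89858160868695 nut rad to .9 0.653663314349803
peak pin F 15.080063244446263
```

Call:
arm_command(
  increments=[
    {"gripper":0,"dx":0.0014,"dy":0.0161,"dz":0,"spin":-9.7},
    {"gripper":0,"dx":0.0014,"dy":0.0161,"dz":0,"spin":-9.7},
    {"gripper":0,"dx":0.0014,"dy":0.0161,"dz":0,"spin":-9.7},
    {"gripper":0,"dx":0.0014,"dy":0.0161,"dz":0,"spin":-9.7},
    {"gripper":0,"dx":0.0014,"dy":0.0161,"dz":0,"spin":-9.7},
    {"gripper":0,"dx":0.0006,"dy":0.011,"dz":0,"spin":-6.6},
    {"gripper":0,"dx":0,"dy":0,"dz":0,"spin":0},
    {"gripper":60,"dx":0,"dy":0,"dz":0,"spin":0},
  ],
  grip_force=30,
)

```text
time: 19.1
ee_pos: [0.4865, -0.2179, 0.1369]
eef_rot: [0.883, 0.469, 0.0, -0.0]
ft_force: [-0.0, -0.9, -0.4]
width: 0.0217
```

```bash
python3 st.py
```

```text
t 19.1 pos [ 0.4865 -0.2179  0.1369] yaw 55.9 J [-0.51  0.29  0.98  1.85 -0.26  1.14 -0.02]
rad 0.0955 lever 0.077 F tool [-0.74  0.46  0.36] tau [-0.11  0.1  -0.01] w 0.021661777463818116
```

Call:
arm_command(
  increments=[
    {"gripper":60,"dx":0,"dy":0,"dz":0,"spin":0},
    {"gripper":60,"dx":0,"dy":0,"dz":-0.045,"spin":0},
    {"gripper":85,"dx":0,"dy":0,"dz":-0.045,"spin":0},
    {"gripper":85,"dx":0.0462,"dy":-0.0218,"dz":0,"spin":0},
    {"gripper":85,"dx":0.0462,"dy":-0.0218,"dz":0,"spin":0},
    {"gripper":85,"dx":0.0462,"dy":-0.0218,"dz":0,"spin":0},
    {"gripper":85,"dx":0.0462,"dy":-0.0218,"dz":0,"spin":0},
    {"gripper":85,"dx":0.0462,"dy":-0.0218,"dz":0,"spin":0},
  ],
)

```text
time: 20.1
ee_pos: [0.5248, 0.0365, 0.2271]
eef_rot: [0.883, 0.47, 0.0, -0.001]
ft_force: [0.6, 0.4, 0.3]
width: 0.0738
```

```bash
python3 shot.py wrist w6
python3 - <<'E'
from h import *
from scipy.spatial.transform import Rotation as Ro
s=read_state(); T=Ro.from_quat(s["eef_rot"]).as_matrix(); print(s["joint_vel"].round(2), np.degrees(np.arctan2(T[1,0],T[0,0])))
print("to nut", T.T@(np.array([.526,.0345,.122])-s["ee_pos"]))
E
```

```text
20.1 [0.5248 0.0365 0.2271] [-0.949  0.125  0.87   1.753 -0.1    1.309 -0.649] [0.6  0.42 0.33]
[ 0.02 -0.    0.    0.02  0.01 -0.    0.12] 56.54615227678584
to nut [-0.00819546  0.00645233  0.10454184]
```

View pics/w6.png

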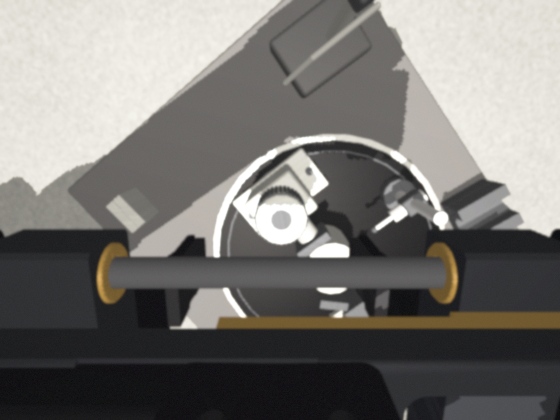

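Run:
```python
from h import *
from scipy.spatial.transform import Rotation as Ro
for i in range(4):
    s=read_state(); T=Ro.from_quat(s["eef_rot"]).as_matrix()
    print(s["time"],s["ee_pos"].round(4), "to nut", (T.T@(np.array([.526,.0345,.122])-s["ee_pos"])).round(4)); cams.camera("side")
```

```text
20.15 [0.5252 0.0446 0.2266] to nut [-0.0082  0.0065  0.1045]
20.2 [0.5249 0.0413 0.2264] to nut [-0.0051  0.0049  0.1044]
20.25 [0.5248 0.0377 0.2266] to nut [-0.002   0.0029  0.1046]
20.3 [0.5248 0.0352 0.2267] to nut [1.000e-04 1.500e-03 1.047e-01]
```

Call:
arm_command(
  increments=[
    {"gripper":85,"dx":0,"dy":0.001,"dz":0.035,"spin":0},
    {"gripper":85,"dx":0,"dy":0,"dz":0.035,"spin":0},
    {"gripper":85,"dx":0,"dy":0,"dz":0.034,"spin":0},
    {"gripper":0,"dx":0,"dy":0,"dz":0,"spin":0},
    {"gripper":0,"dx":0,"dy":0,"dz":0,"spin":0},
    {"gripper":0,"dx":0,"dy":0,"dz":0,"spin":0},
    {"gripper":0,"dx":0,"dy":0,"dz":0,"spin":0},
    {"gripper":0,"dx":0,"dy":0,"dz":0,"spin":0},
  ],
  grip_force=60,
)

```text
time: 21.35
ee_pos: [0.5265, 0.0336, 0.1237]
eef_rot: [0.883, 0.47, 0.001, 0.0]
ft_force: [-0.9, -0.1, 3.9]
width: 0.0367
```

```bash
python3 st.py
```

```text
t 21.35 pos [0.5265 0.0336 0.1237] yaw 56.1 J [-0.89  0.25  0.85  1.88 -0.21  1.1  -0.55]
rad 0.1721 lever 2.567 F tool [-0.53 -0.69 -3.89] tau [-0.2   0.09 -0.  ] w 0.03671316697131499
```

Call:
arm_command(
  increments=[
    {"gripper":0,"dx":0,"dy":0,"dz":0,"spin":-9},
    {"gripper":0,"dx":0,"dy":0,"dz":0,"spin":-9},
    {"gripper":0,"dx":0,"dy":0,"dz":0,"spin":-9},
    {"gripper":0,"dx":0,"dy":0,"dz":0,"spin":-8},
    {"gripper":0,"dx":0,"dy":0,"dz":0,"spin":0},
    {"gripper":0,"dx":0,"dy":0,"dz":0,"spin":0},
    {"gripper":0,"dx":0,"dy":0,"dz":0,"spin":0},
    {"gripper":0,"dx":0,"dy":0,"dz":0,"spin":0},
  ],
)

```text
time: 22.35
ee_pos: [0.5265, 0.0337, 0.1237]
eef_rot: [0.701, 0.713, 0.0, 0.0]
ft_force: [-1.3, -0.3, 5.7]
width: 0.037
```

```bash
python3 st.py
```

```text
t 22.35 pos [0.5265 0.0337 0.1237] yaw 90.9 J [-0.81  0.24  0.75  1.88 -0.18  1.1   0.02]
rad 0.1721 lever 2.567 F tool [-0.3  -1.34 -5.74] tau [-0.13  0.21  0.27] w 0.03696860984443617
```

Call:
arm_command(
  increments=[
    {"gripper":85,"dx":0,"dy":0,"dz":0,"spin":0},
    {"gripper":85,"dx":0,"dy":0,"dz":0,"spin":0},
    {"gripper":85,"dx":0,"dy":0,"dz":-0.05,"spin":0},
    {"gripper":60,"dx":0,"dy":0,"dz":-0.05,"spin":0},
    {"gripper":60,"dx":-0.05,"dy":-0.0088,"dz":0,"spin":0},
    {"gripper":60,"dx":-0.05,"dy":-0.0088,"dz":0,"spin":0},
    {"gripper":60,"dx":-0.05,"dy":-0.0088,"dz":0,"spin":0},
    {"gripper":60,"dx":-0.05,"dy":-0.0088,"dz":0,"spin":0},
  ],
)

```text
time: 23.35
ee_pos: [0.4941, -0.1684, 0.223]
eef_rot: [0.701, 0.713, 0.0, -0.0]
ft_force: [1.4, 0.4, 0.4]
width: 0.0518
```

Call:
arm_command(
  increments=[
    {"gripper":60,"dx":-0.05,"dy":-0.0088,"dz":0,"spin":0},
    {"gripper":60,"dx":0,"dy":0,"dz":0,"spin":8.7},
    {"gripper":60,"dx":0,"dy":0,"dz":0,"spin":8.7},
    {"gripper":60,"dx":0,"dy":0,"dz":0,"spin":8.7},
    {"gripper":60,"dx":0,"dy":0,"dz":0,"spin":8.7},
    {"gripper":60,"dx":0,"dy":0,"dz":0,"spin":0},
    {"gripper":60,"dx":0,"dy":0,"dz":0,"spin":0},
    {"gripper":60,"dx":0,"dy":0,"dz":0,"spin":0},
  ],
)

```text
time: 24.35
ee_pos: [0.4867, -0.2172, 0.223]
eef_rot: [0.881, 0.472, 0.0, -0.0]
ft_force: [0.2, 0.3, 0.5]
width: 0.052
```

```bash
python3 shot.py wrist w7
python3 - <<'E'
from h import *
from scipy.spatial.transform import Rotation as Ro
s=read_state(); T=Ro.from_quat(s["eef_rot"]).as_matrix(); print(np.degrees(np.arctan2(T[1,0],T[0,0])))
print("to pin", T.T@(np.array([.4864,-.2178,.137])-s["ee_pos"]),proj([[.4864,-.2178,.176],[.5388,-.138,.133]],"wrist"))
E
```

```text
24.35 [ 0.4867 -0.2172  0.223 ] [-0.597  0.186  1.055  1.746 -0.167  1.307 -0.092] [0.15 0.35 0.51]
56.35172694118241
to pin [-6.78125496e-04  9.16066878e-05  8.59580396e-02] [[278.36904409 228.94772694]
 [277.30479047  82.81267729]]
```

View pics/w7.png

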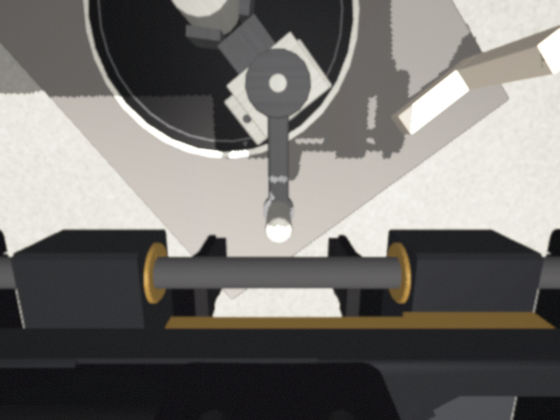

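Call:
arm_command(
  increments=[
    {"gripper":60,"dx":-0.0005,"dy":0,"dz":0.029,"spin":0},
    {"gripper":60,"dx":0,"dy":0,"dz":0.029,"spin":0},
    {"gripper":60,"dx":0,"dy":0,"dz":0.028,"spin":0},
    {"gripper":0,"dx":0,"dy":0,"dz":0,"spin":0},
    {"gripper":0,"dx":0,"dy":0,"dz":0,"spin":0},
    {"gripper":0,"dx":0,"dy":0,"dz":0,"spin":0},
    {"gripper":0,"dx":0,"dy":0,"dz":0,"spin":0},
    {"gripper":0,"dx":0,"dy":0,"dz":0,"spin":0},
  ],
  grip_force=40,
)

```text
time: 25.4
ee_pos: [0.4869, -0.2177, 0.1376]
eef_rot: [0.882, 0.472, 0.001, 0.0]
ft_force: [0.0, -0.3, 4.2]
width: 0.0172
```

```bash
python3 st.py
```

```text
t 25.4 pos [ 0.4869 -0.2177  0.1376] yaw 56.3 J [-0.53  0.3   1.01  1.85 -0.28  1.14 -0.01]
rad 0.0951 lever 0.074 F tool [-0.22  0.18 -4.23] tau [-0.03  0.16  0.02] w 0.017169752179445618
```

Call:
arm_command(
  increments=[
    {"gripper":0,"dx":0.0004,"dy":-0.0083,"dz":0,"spin":5},
    {"gripper":0,"dx":0.0015,"dy":-0.0166,"dz":0,"spin":10},
    {"gripper":0,"dx":0.0015,"dy":-0.0166,"dz":0,"spin":10},
    {"gripper":0,"dx":0.0015,"dy":-0.0166,"dz":0,"spin":10},
    {"gripper":0,"dx":0.0004,"dy":-0.0083,"dz":0,"spin":5},
    {"gripper":0,"dx":0,"dy":0,"dz":0,"spin":0},
    {"gripper":0,"dx":0,"dy":0,"dz":0,"spin":0},
    {"gripper":0,"dx":0,"dy":0,"dz":0,"spin":0},
  ],
)

```text
time: 26.4
ee_pos: [0.4484, -0.165, 0.1376]
eef_rot: [0.99, 0.142, 0.001, -0.0]
ft_force: [-0.7, -0.4, 5.6]
width: 0.0175
```

```bash
python3 av.py; python3 st.py
```

```text
[-0.34  0.12 -5.69 -0.12  0.25 -0.07] [0.27 0.33 0.42 0.03 0.01 0.02]
t 26.6 pos [ 0.4485 -0.1651  0.1376] yaw 16.3 J [-0.89  0.12  1.23  1.99 -0.13  1.11 -0.89]
rad 0.0943 lever 0.777 F tool [-0.73 -0.26 -6.23] tau [-0.09  0.28 -0.09] w 0.016682621183222723
```

Call:
arm_command(
  increments=[
    {"gripper":0,"dx":0.0004,"dy":-0.0083,"dz":0,"spin":5},
    {"gripper":0,"dx":0,"dy":0,"dz":0,"spin":0},
    {"gripper":0,"dx":0,"dy":0,"dz":0,"spin":0},
    {"gripper":0,"dx":0,"dy":0,"dz":0,"spin":0},
    {"gripper":0,"dx":0,"dy":0,"dz":0,"spin":0},
    {"gripper":0,"dx":0,"dy":0,"dz":0,"spin":0},
    {"gripper":0,"dx":0,"dy":0,"dz":0,"spin":0},
    {"gripper":0,"dx":0,"dy":0,"dz":0,"spin":0},
  ],
)

```text
time: 27.6
ee_pos: [0.4465, -0.1571, 0.1376]
eef_rot: [0.995, 0.099, 0.0, -0.0]
ft_force: [-1.1, -1.1, 6.1]
width: 0.0174
```

```bash
python3 av.py; python3 st.py
```

```text
[-1.03  0.6  -6.38 -0.2   0.27 -0.1 ] [0.63 0.47 0.42 0.01 0.03 0.02]
t 27.8 pos [ 0.4465 -0.1571  0.1376] yaw 11.3 J [-0.93  0.1   1.25  2.   -0.1   1.11 -1.01]
rad 0.0942 lever 0.864 F tool [-0.2   1.07 -6.53] tau [-0.21  0.29 -0.04] w 0.017072663967114664
```

Call:
arm_command(
  increments=[
    {"gripper":0,"dx":0.0004,"dy":-0.0083,"dz":0,"spin":5},
    {"gripper":0,"dx":0,"dy":0,"dz":0,"spin":0},
    {"gripper":0,"dx":0,"dy":0,"dz":0,"spin":0},
    {"gripper":0,"dx":0,"dy":0,"dz":0,"spin":0},
    {"gripper":0,"dx":0,"dy":0,"dz":0,"spin":0},
    {"gripper":0,"dx":0,"dy":0,"dz":0,"spin":0},
    {"gripper":0,"dx":0,"dy":0,"dz":0,"spin":0},
    {"gripper":0,"dx":0,"dy":0,"dz":0,"spin":0},
  ],
)

```text
time: 28.8
ee_pos: [0.4453, -0.1493, 0.1375]
eef_rot: [0.998, 0.056, 0.0, 0.0]
ft_force: [-0.6, -3.5, 7.0]
width: 0.0173
```

```bash
python3 av.py; python3 st.py
```

```text
[-0.84  3.43 -6.39 -0.78  0.21 -0.05] [0.53 0.15 0.4  0.04 0.01 0.02]
t 29.0 pos [ 0.4452 -0.1493  0.1375] yaw 6.4 J [-0.96  0.07  1.26  2.01 -0.07  1.11 -1.14]
rad 0.0942 lever 0.947 F tool [-0.63  3.22 -5.1 ] tau [-0.8   0.21 -0.09] w 0.017255032265993446
```

Call:
arm_command(
  increments=[
    {"gripper":0,"dx":0.0004,"dy":-0.0083,"dz":0,"spin":5},
    {"gripper":0,"dx":0,"dy":0,"dz":0,"spin":0},
    {"gripper":0,"dx":0,"dy":0,"dz":0,"spin":0},
    {"gripper":0,"dx":0,"dy":0,"dz":0,"spin":0},
    {"gripper":0,"dx":0,"dy":0,"dz":0,"spin":0},
    {"gripper":0,"dx":0,"dy":0,"dz":0,"spin":0},
    {"gripper":0,"dx":0,"dy":0,"dz":0,"spin":0},
    {"gripper":0,"dx":0,"dy":0,"dz":0,"spin":0},
  ],
)

```text
time: 30.0
ee_pos: [0.4447, -0.1415, 0.1376]
eef_rot: [1.0, 0.012, 0.001, 0.0]
ft_force: [0.7, -6.0, 5.1]
width: 0.0172
```

```bash
python3 av.py; python3 st.py
```

```text
[ 0.1   6.02 -5.1  -1.15  0.12  0.01] [0.42 0.21 0.24 0.04 0.03 0.01]
t 30.2 pos [ 0.4447 -0.1415  0.1376] yaw 1.4 J [-1.    0.05  1.26  2.02 -0.05  1.11 -1.26]
rad 0.0941 lever 1.031 F tool [ 0.16  5.33 -5.59] tau [-1.12  0.11  0.06] w 0.017136666316048585
```

```bash
cat > arc.py <<'E'
import sys
from h import *
from scipy.spatial.transform import Rotation as Ro
n,b,sp=int(sys.argv[1]),float(sys.argv[2]),float(sys.argv[3])
s=read_state(); T=Ro.from_quat(s["eef_rot"]).as_matrix(); yaw=np.arctan2(T[1,0],T[0,0])
H=np.array([.5388,-.138]); q=s["ee_pos"][:2]-H
for i in range(n):
    a=-np.radians(b); q2=np.array([np.cos(a)*q[0]-np.sin(a)*q[1],np.sin(a)*q[0]+np.cos(a)*q[1]])
    d=q2-q; x=np.array([np.cos(yaw),np.sin(yaw)]); y=np.array([x[1],-x[0]])
    print(i,(d@x).round(4),(d@y).round(4),sp); q=q2; yaw-=np.radians(sp)
E
python3 arc.py 8 7 4
```

```text
0 0.0006 -0.0115 4.0
1 0.0012 -0.0114 4.0
2 0.0017 -0.0114 4.0
3 0.0023 -0.0113 4.0
4 0.0029 -0.0111 4.0
5 0.0035 -0.0109 4.0
6 0.0041 -0.0107 4.0
7 0.0046 -0.0105 4.0
```

Call:
arm_command(
  increments=[
    {"gripper":0,"dx":0.0006,"dy":-0.0115,"dz":0,"spin":4},
    {"gripper":0,"dx":0.0012,"dy":-0.0114,"dz":0,"spin":4},
    {"gripper":0,"dx":0.0017,"dy":-0.0114,"dz":0,"spin":4},
    {"gripper":0,"dx":0.0023,"dy":-0.0113,"dz":0,"spin":4},
    {"gripper":0,"dx":0,"dy":0,"dz":0,"spin":0},
    {"gripper":0,"dx":0,"dy":0,"dz":0,"spin":0},
    {"gripper":0,"dx":0,"dy":0,"dz":0,"spin":0},
    {"gripper":0,"dx":0,"dy":0,"dz":0,"spin":0},
  ],
)

```text
time: 31.2
ee_pos: [0.4535, -0.0976, 0.1376]
eef_rot: [0.992, -0.128, -0.0, 0.001]
ft_force: [-4.1, -8.2, 11.2]
width: 0.017
```

```bash
python3 st.py; python3 arc.py 6 7 4
```

```text
t 31.2 pos [ 0.4535 -0.0976  0.1376] yaw -14.7 J [-1.07  0.03  1.23  2.02 -0.03  1.11 -1.66]
rad 0.0943 lever 1.51 F tool [ -1.9    8.99 -11.16] tau [-1.68  1.09 -0.55] w 0.01697825775408215
0 0.0028 -0.0112 4.0
1 0.0034 -0.011 4.0
2 0.004 -0.0108 4.0
3 0.0045 -0.0106 4.0
4 0.0051 -0.0103 4.0
5 0.0056 -0.0101 4.0
```

Call:
arm_command(
  increments=[
    {"gripper":0,"dx":0.0028,"dy":-0.0112,"dz":0,"spin":4},
    {"gripper":0,"dx":0.0034,"dy":-0.011,"dz":0,"spin":4},
    {"gripper":0,"dx":0.004,"dy":-0.0108,"dz":0,"spin":4},
    {"gripper":0,"dx":0.0045,"dy":-0.0106,"dz":0,"spin":4},
    {"gripper":0,"dx":0,"dy":0,"dz":0,"spin":0},
    {"gripper":0,"dx":0,"dy":0,"dz":0,"spin":0},
    {"gripper":0,"dx":0,"dy":0,"dz":0,"spin":0},
    {"gripper":0,"dx":0,"dy":0,"dz":0,"spin":0},
  ],
)

```text
time: 32.2
ee_pos: [0.4811, -0.0627, 0.1369]
eef_rot: [0.964, -0.265, -0.001, 0.001]
ft_force: [-8.3, -8.4, 9.3]
width: 0.0171
```

```bash
python3 av.py; python3 st.py; python3 arc.py 2 2 0
```

```text
[-2.86 11.65 -9.61 -1.9   1.98 -0.12] [0.39 0.48 0.23 0.03 0.02 0.02]
t 32.4 pos [ 0.4812 -0.0627  0.1369] yaw -30.7 J [-1.07  0.17  1.22  1.97 -0.18  1.12 -1.89]
rad 0.0949 lever 1.986 F tool [-2.97 11.46 -9.5 ] tau [-1.9   1.99 -0.11] w 0.017126450012740907
0 0.0013 -0.0031 0.0
1 0.0014 -0.003 0.0
```

Call:
arm_command(
  increments=[
    {"gripper":0,"dx":0.0008,"dy":-0.0018,"dz":0,"spin":0},
    {"gripper":0,"dx":0,"dy":0,"dz":0,"spin":0},
    {"gripper":0,"dx":0,"dy":0,"dz":0,"spin":0},
    {"gripper":0,"dx":0,"dy":0,"dz":0,"spin":0},
    {"gripper":0,"dx":0,"dy":0,"dz":0,"spin":0},
    {"gripper":0,"dx":0,"dy":0,"dz":0,"spin":0},
    {"gripper":0,"dx":0,"dy":0,"dz":0,"spin":0},
    {"gripper":0,"dx":0,"dy":0,"dz":0,"spin":0},
  ],
)

```text
time: 33.4
ee_pos: [0.4812, -0.0626, 0.1368]
eef_rot: [0.964, -0.265, -0.003, 0.002]
ft_force: [-18.3, -12.3, 19.0]
width: 0.0167
```

```bash
python3 st.py
```

```text
t 33.4 pos [ 0.4812 -0.0626  0.1368] yaw -30.8 J [-1.07  0.18  1.21  1.97 -0.18  1.12 -1.89]
rad 0.0949 lever 1.987 F tool [ -9.51  20.08 -18.81] tau [-2.46  3.94 -0.1 ] w 0.01669787981911173
```

Call:
arm_command(
  increments=[
    {"gripper":0,"dx":-0.0016,"dy":0.0034,"dz":0,"spin":0},
    {"gripper":0,"dx":0,"dy":0,"dz":0,"spin":0},
    {"gripper":50,"dx":0,"dy":0,"dz":0,"spin":0},
    {"gripper":50,"dx":0,"dy":0,"dz":0,"spin":0},
    {"gripper":50,"dx":0,"dy":0,"dz":0,"spin":0},
    {"gripper":50,"dx":0,"dy":0,"dz":-0.03,"spin":0},
    {"gripper":50,"dx":0,"dy":0,"dz":-0.05,"spin":0},
    {"gripper":50,"dx":0,"dy":0,"dz":-0.05,"spin":0},
  ],
)

```text
time: 34.4
ee_pos: [0.4809, -0.0612, 0.2683]
eef_rot: [0.964, -0.265, -0.0, -0.0]
ft_force: [0.5, 1.5, -0.5]
width: 0.0435
```

```bash
python3 st.py; python3 shot.py wrist w8
```

```text
t 34.4 pos [ 0.4809 -0.0612  0.2683] yaw -30.7 J [-1.24 -0.16  1.19  1.79  0.15  1.41 -2.18]
rad 0.0962 lever 1.993 F tool [-0.35 -1.53  0.5 ] tau [0.13 0.08 0.01] w 0.04351184354070379
34.4 [ 0.4809 -0.0612  0.2683] [-1.238 -0.159  1.19   1.791  0.149  1.412 -2.182] [ 0.48  1.49 -0.5 ]
```

View pics/w8.png

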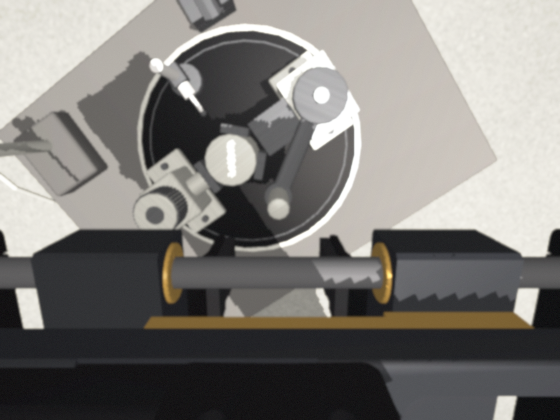

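```bash
python3 - <<'E'
from h import *
import pickle
ci,s=pickle.load(open("pics/w8.pkl","rb"))
h=ray((321,95),.133,0,ci);p=ray((279,203),.176,0,ci);n=ray((155,214),.1545,0,ci);q=p-h
v=n-h; Y=np.arctan2(-v[0],v[1])
print(h,p,n,np.linalg.norm(q[:2]),"yaw",Y,"lever",np.pi+.068+1-np.arctan2(q[1],q[0])%(2*np.pi))
E
python3 shot.py scene s9; python3 shot.py side d9; python3 -c "
import cv2
a=cv2.imread('pics/s9.png')[120:310,150:360]; b=cv2.imread('pics/d9.png')[130:320,175:385]
import numpy as np
cv2.imwrite('pics/sd9.png',cv2.resize(np.hstack([a,b]),None,fx=1.9,fy=1.9,interpolation=cv2.INTER_CUBIC))"
```

```text
[ 0.53865625 -0.13876809  0.133     ] [ 0.4846447  -0.06516058  0.176     ] [0.52617879 0.03350643 0.1545    ] 0.09129793783741408 yaw 0.07230151360281353 lever 2.0057586004464327
34.45 [ 0.4834 -0.0619  0.2741] [-1.237 -0.165  1.186  1.781  0.153  1.418 -2.185] [ 2.54 -1.17  6.33]
34.5 [ 0.4834 -0.0611  0.2713] [-1.236 -0.161  1.188  1.785  0.148  1.412 -2.181] [ 0.3  -0.12 -0.09]
```

View pics/sd9.png

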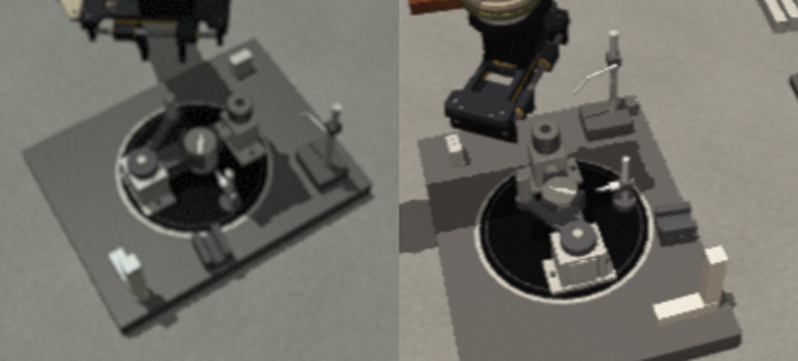

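The lever measures 2.0 after release, the cylinder is clamped between jaw and pad, the gripper is clear, and the other instruments have not moved. I'm handing the job in.

Run:
```python
from bench import job
print(job.close_job())
```

```text
the job is handed in; nothing more can be done
None
```

The test cylinder is clamped with the lever on its stop, and I handed the job in at about 34.5 s of the 72 s allowed.

- **First nut setting:** I turned the nut in about 1.7 rad. A probe swing met resistance at about 0.74 rad, which was too tight: a force fit predicted about 131 N at the pad. I swung that lever no further than about 1.0 rad, then returned it to near open (about 0.08 rad).
- **Corrected setting:** I backed the nut off 0.61 rad, which makes about 1.1 rad in net. The second swing, started from about 0.08 rad, met first resistance at about 0.9 rad.
- **Closing:** I closed the lever in the same swing; the pin force read about 9 N at 1.51 rad. At the stop the lever did not move when pushed, and the force rose to about 20 N. I eased off, let go and raised the gripper clear.

**Last checks:**
- The wrist picture after letting go puts the lever at about 2.0 rad. The cylinder stands between the jaw and the pad.
- The gripper was open and about 90 mm above the pin's top, with near-zero wrist force apart from a brief 6 N reading as it settled.
- In the final pictures the other instruments stand where they were.

The final pad force was not measured. From the touch angle I expect about 90 N.

Two checks disagreed. An early reading of about 9 N at 0.98 rad on the first probe did not fit the later readings. I put it down to a small vertical move made during that probe, measured the curve again and used the second set. The closed pin picture also gave a radius of 91 mm, where 95 mm was expected. That is an error of a few millimetres in reading the picture.

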